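# Release the module clamp and draw out the test tray with the insulating hook

### The job

The test on the clamp rig is over: turn the wing knob on top of the rig a quarter turn clockwise until it clicks over into its released position. Then take the insulating draw hook from its foam nest and, touching the tray with nothing but the hook, hook the tray's pull loop under the clear guard and draw the tray straight out along its rails until the whole of it is clear of the guard. Finish with the hook laid on the bench, unhooked and clear of the rig, and leave the capacitor, spare module, bin and screwdriver where they stand.

Things in the scene. Friction and masses are not known exactly. Their poses are not given: they have to be found in the camera images.
- rig: Fixed clamp rig for power modules, mm in its frame: origin on the bench under the knob's axis, z up, tray comes out towards -x. Aluminium base 12 thick, x -270 to 70, y +-88; guide rails to z 32, y +-61.5 to +-71.5; end stops after 210 of tray travel; white cheeks and bridge over x -45 to 65, top at z 128. Two pins under the bridge lock the tray; turning the knob lifts them.
- guard_edge (a point): Middle of the lower front edge of the clear plastic guard's top: rig x -126, y 0, z 100. The guard runs from here back to rig x -45: top plate z 100 to 104, side walls at y +-82 to +-85 down to the base; its front (-x) end is open. It covers the pull loop of the locked tray.
- knob (a joint): Wing knob on top of the rig, rad, growing clockwise seen from above: 0 clamped (wing along rig y, nose to rig -y), 1.57 released (wing along rig x, nose to rig -x), stops at both ends. A spring detent resists up to about 0.35 N m as far as the middle (0.79), then drives it on to 1.57; let go before the middle it springs back to 0.
- knob_grip (a point): Point on the knob's axis at the height to grip (175 above the bench): in the black wing, 18 thick, 78 long, 40 tall (its top 14 above this point), upright flat faces, standing on a disc of 68 diameter whose top is 26 below this point. Turns with the knob.
- tray: Loose aluminium tray, about 0.65 kg, 110 (x) by 120 (y), 10 thick, with a bolted-on white power module (62 x 106 x 31 tall); origin at the centre of its underside. Slides on the rig's base between the rails, 1.5 play each side, axes as the rig's; locked in, its origin is 12 above the rig's. Its rear edge (x +55) passes the guard's edge after 181 of travel.
- tray_loop (a point): Middle of the hole of the tray's pull loop, 70.5 in front (-x) of the tray's origin, 28 above the bench. The loop is a level U of 8 mm round steel bar; hole 31 (x) by 34 (y); front bar's outer edge 23.5 in front of this point. Locked in, the point is 55 behind the guard's front edge. The base is 16 below it.
- hook: Draw hook, 0.15 kg, mm: black handle 90 x 28 x 44 tall (x, y, z), origin at the centre of its underside; a cream bar 12 wide runs along +x at z 26 to 40 to a square steel tip 12 x 12, turned down, x 159 to 171, z 40 to 0. Balance point about x 72. Stands by itself on handle and tip, on the bench or in its nest (8 above the bench).
- hook_tip (a point): Centre of the lower end of the hook's tip (hook x 165, y 0, z 0).
- nest: Fixed grey foam tool nest 250 (x) x 100 (y) x 50 tall, origin at the centre of its underside. It holds the hook at nest x -63, y 0, z 8, same axes. Handle (top 2 above the foam) and tip sit in close pockets; a finger trough, nest x 12 to 72, floor at z 8, runs right across it, where the hook's bar is bare (hook x 75 to 135).
- capacitor: Bystander: blue block capacitor 58 x 46 x 50 with two studs, origin at the centre of its underside.
- spare: Bystander: spare power module 62 x 106 x 31, origin at the centre of its underside.
- bin: Bystander: small open green bin 100 x 90 x 55, origin at the centre of its underside.
- driver: Bystander: torque screwdriver lying beside the nest: black square grip 110 x 30 x 30, steel collar and thin shank, 203 long in all; origin on the bench under it, 95 from the grip's end, its x axis to the shank.
Not all that is in view belongs to the job. Leave any blue or pink look-alike of the hook alone.

How it is judged:
By the outcome, as a careful person would: the job done as asked, in the order asked, and still so for the second after the job is handed in, with the robot touching nothing.
It also fails if it takes over 67 s, if anything falls off the work surface, if the arm or the gripper's body presses on something with over 40 N, if the wrist force passes 120 N, or if a joint passes its speed limit or range.

### The arm

A 6-joint arm with a two-finger parallel gripper is mounted at the origin on the work surface. World frame = base frame: x ahead of the robot, y to its left, z up, the work surface at z = 0. Lengths are in m, angles in degrees, forces in N, time in s.
With the tool pointing down it reaches from about 0.425 to 1.125 m from the base axis. Payload 14.9 kg.
Tool frame: the origin (TCP) lies at the very end of the fingers, on their centre line; the grasp point (between the pads) lies 19 mm behind it; z points along the fingers, y is the line along which they close (so a half turn about z gives the same grasp; the last joint's range is limited). The gripper opens to 91 mm and grips with 3 to 60 N. Pads are 32 mm wide; open, the fingers measure 118 mm over their backs; the gripper's body (76 mm by 178 mm) begins 60 mm behind the grasp point.
Start: joints at [66.217, 21.709, 99.362, -0, 58.929, -1.908], TCP at [0.261, 0.65, 0.214] pointing down, gripper open.
Joint ranges: [-158.91, 158.91], [-42.39, 125.64], [0.06, 152.35], [-60.88, 240.88], [17.5, 164.5], [-176.32, 176.32]. Speed limits (degrees/s): [108.29, 108.29, 136.94, 180, 180, 180].

### API

Orientations are given as [roll, pitch, yaw] about the fixed x, y, z axes, in that order (R = Rz(yaw) Ry(pitch) Rx(roll)).
In Python, from plant import manip, viewer, close_job gives the robot as it stands.
- The arm moves only by the shell command python3 -m crank 'ROWS' [OPENING] [FORCE]. ROWS is JSON, a list of rows, each a list of 4 numbers: the shift along the tool's x, y, z in units of 30 mm (1.0 is 30 mm), then the turn about the tool's z in degrees. In form: [[tx, ty, tz, spin], ...]. A call has exactly 8 rows; each row is the pose to reach, as a shift and turn from the pose commanded when the call began, along the tool's axes at that moment; what a row does not reach only later rows make up. A row lasts 1/12 s, in which the tool goes at most 41.7 mm and 7.16 degrees, less where a joint would pass 70% of its speed; a pose out of reach is approached as far as the arm can. A call with a gripper value outside its range is refused whole. OPENING is the opening, from 0 (shut) to 1 (fully open), set as the call begins (- or left out, the last holds). The fingers move at their own pace and stop on an object; FORCE is the grip in N (left out, the last holds). Time passes only in rows, so rows that repeat a pose let the fingers close, or fill a call up. It gives the time, the measured TCP pose, the force, the opening and the grip force at its end, in the units of the state.
- manip.get_obs(): the state, without advancing time (a new reading comes with each control period).
- viewer.snapshot(name): name is "scene" or "top" or "wrist"; returns a dict with "img" (384x512x3 uint8, blue, green, red), "z_map" (384x512 float32, m along the optical axis (not along the pixel's ray), 0 where there is no reading), "fov_y" (degrees; the focal length in pixels is half the picture's height over the tangent of half this angle, whatever the lens; pixels are square), "cx", "cy" (the principal point, pixels), "cam_to_world" (4x4, takes a point from camera to world coordinates). Camera axes: x right, y up, looking along -z (the intrinsics and any distortion apply to the point x, -y, -z); pixel columns grow to the right and rows downward; lengths in m; the calibration is good to about 2 mm. The wrist camera is an equidistant fisheye: a pixel r from the principal point sees the ray r / f radians off the axis. A picture is of the moment at which its call begins.
- close_job(): hands the job in; it is judged then, once.
The state is a dict: "t": time; "joint_positions": joint angles; "joint_vel": joint speeds; "joint_efforts": joint torques, N m; "tool_pos": TCP position; "orientation": TCP orientation; "force": force on the tool from outside, world axes, zero at the start; "torque": the same for the moment, N m; "grip_width": finger opening in m; "finger_force": force on a finger pad.
Only numpy, scipy, OpenCV 4.12 (cv2) and the standard library are available. Lean on these libraries where they do the work, as an engineer would, in place of code of your own. Each camera call takes 0.05 s, during which the arm holds its last target. There are 200 camera calls.

## Working session

There is one attempt and no reset: what is moved stays moved. The work goes in short steps, Python scripts to look and compute and a shell command to move; the robot and the scene stay as the last step left them, time stands still between calls to the robot, and variables do not carry over. Pictures are saved under pics/ and viewed, at most 10 in all, crops included, and the job is handed in when it is done.

```bash
mkdir -p pics; ls; cat > h.py <<'E'
import numpy as np, cv2
from plant import manip, viewer
def snap(n,save=None):
    s=viewer.snapshot(n)
    if save: cv2.imwrite('pics/'+save,s['img'])
    return s
def cloud(s):
    h,w=s['z_map'].shape; f=h/2/np.tan(np.radians(s['fov_y']/2))
    v,u=np.mgrid[:h,:w]; z=s['z_map']
    P=np.stack([(u-s['cx'])/f*z,-(v-s['cy'])/f*z,-z],-1)
    M=s['cam_to_world']; return P@M[:3,:3].T+M[:3,3]
E
python3 - <<'E'
from h import *
import pickle
for n in ('top','scene'):
    s=snap(n,n+'1.png'); pickle.dump(s,open(n+'.pkl','wb')); print(n,s['fov_y'],s['cx'],s['cy'],s['cam_to_world'].round(3).tolist(),(s['z_map']==0).mean())
print(manip.get_obs())
E
```

```text
pics
top 48.00311266219143 262.59066826618755 192.4610288212953 [[0.011, 0.981, -0.195, 0.236], [-1.0, 0.012, 0.007, 0.216], [0.009, 0.195, 0.981, 1.746], [0.0, 0.0, 0.0, 1.0]] 0.003946940104166667
scene 50.593387023003714 255.17680278957926 193.05667368270977 [[-0.785, -0.487, 0.383, 1.143], [0.619, -0.613, 0.49, 0.964], [-0.004, 0.622, 0.783, 1.333], [0.0, 0.0, 0.0, 1.0]] 0.00469970703125
{'t': 0.1, 'joint_positions': array([ 6.62150522e+01,  2.17347850e+01,  9.93899993e+01,  1.83218406e-03,
        5.89290665e+01, -1.91066085e+00]), 'joint_vel': array([ 0.06340777, -0.03410252, -0.02501119,  0.15613662, -0.05924181,
       -0.05273355]), 'joint_efforts': array([-2.61766989e-03, -7.65032530e+01, -4.35296059e+01,  6.51188940e-02,
        3.98507004e-02, -5.46341084e-05]), 'tool_pos': array([0.26069508, 0.6492866 , 0.21338227]), 'orientation': array([-1.79946231e+02, -3.36300272e-03,  1.58124765e+02]), 'force': array([-0.19452053,  0.29532985, -0.23070959]), 'torque': array([-0.01160227, -0.00866657, -0.00420017]), 'finger_force': 0.0, 'grip_width': 0.0913864331967642}
```

View pics/top1.png

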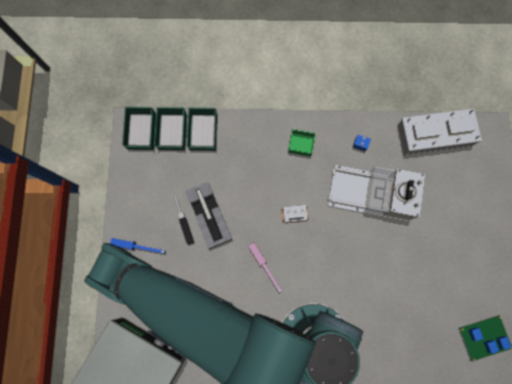

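View pics/scene1.png

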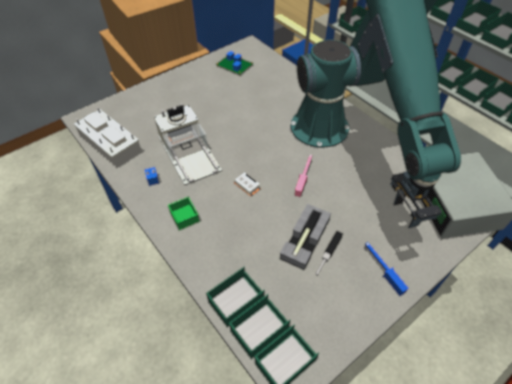

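The top view shows the rig at about (378,190) with its knob at (407,187), and the tray end points left (+y). The nest is at (209,215) with the hook's tip end at the top, around (200,190). The driver is at (185,222), the capacitor at (361,143), the bin at (301,143) and the spare at (295,214). The pink and blue tools are decoys.

```bash
cat > m.py <<'E'
from h import *
import pickle
def rect(Q):
    r=cv2.minAreaRect((Q[:,:2]*1000).astype(np.float32)); return [np.round(x,1) for x in (r[0],r[1],r[2])],cv2.boxPoints(r).round(1).tolist()
for n in ('top','scene'):
    s=pickle.load(open(n+'.pkl','rb')); P=cloud(s); Z=P[...,2]
    bench=P[(abs(Z)<.02)&(P[...,0]>.4)&(P[...,0]<1.)&(P[...,1]>-.3)&(P[...,1]<.6)]
    print(n,'bench z',np.median(bench[:,2]),bench[:,2].std())
    zb=np.median(bench[:,2])
    m=((Z-zb)>.006)&(Z<.3)
    m=cv2.morphologyEx(m.astype(np.uint8),cv2.MORPH_OPEN,np.ones((3,3)))
    k,L,st,c=cv2.connectedComponentsWithStats(m,connectivity=4)
    for i in range(1,k):
        q=P[L==i]; ctr=q.mean(0)
        if st[i,4]<40 or st[i,4]>12000: continue
        if not(.2<ctr[0]<1.2 and -.6<ctr[1]<.9): continue
        print(i,st[i].tolist(),ctr.round(3),'zmax %.3f'%np.percentile(q[:,2],98),rect(q))
        for lo,hi in((.04,.06),(.09,.108),(.12,.135),(.14,.158),(.17,.2)):
            w=q[(q[:,2]>lo)&(q[:,2]<hi)]
            if len(w)>15 and st[i,4]>800: print('   ',lo,len(w),w.mean(0).round(4),rect(w)[0])
E
python3 m.py
```

```text
top bench z 0.0004820522353679024 0.005641683032327318
1 [122, 107, 95, 44, 3752] [0.844 0.595 0.035] zmax 0.080 ([array([846.6, 600.7]), array([399.5, 178.3]), np.float64(89.8)], [[756.7999877929688, 401.29998779296875], [935.0, 400.6000061035156], [936.5, 800.2000122070312], [758.2000122070312, 800.7999877929688]])
    0.04 471 [0.8424 0.61   0.0488] [array([839. , 588.5]), array([374.4, 162.7]), np.float64(89.8)]
2 [398, 109, 83, 45, 2782] [ 0.831 -0.508  0.084] zmax 0.116 ([array([ 842.9, -540.9]), array([144.5, 345.1]), np.float64(8.6)], [[745.7999877929688, -381.1000061035156], [797.2000122070312, -722.2999877929688], [940.0999755859375, -700.7999877929688], [888.7000122070312, -359.5]])
    0.04 95 [ 0.7986 -0.4522  0.0491] [array([ 783.1, -502.8]), array([325.7, 125.6]), np.float64(73.6)]
    0.09 372 [ 0.8354 -0.5141  0.1019] [array([ 834.9, -512.9]), array([132.8, 283.2]), np.float64(6.2)]
3 [292, 129, 17, 8, 79] [0.834 0.05  0.037] zmax 0.059 ([array([834.6,  50.7]), array([72.1,  9.1]), np.float64(79.6)], [[823.5999755859375, 16.100000381469727], [832.5999755859375, 14.5]
[... 6665 characters left out ...]
 [503.6000061035156, 528.2999877929688], [493.3999938964844, 557.2000122070312]])
22 [365, 243, 43, 52, 505] [0.362 0.726 0.035] zmax 0.047 ([array([355.9, 700.5]), array([215.6,  36.9]), np.float64(81.6)], [[321.79998779296875, 596.5], [358.29998779296875, 591.0999755859375], [390.0, 804.4000244140625], [353.3999938964844, 809.7999877929688]])
23 [207, 268, 112, 116, 5996] [0.84  0.598 0.035] zmax 0.079 ([array([837.8, 592.4]), array([163.9, 375.7]), np.float64(0.1)], [[755.5, 780.2000122070312], [756.0999755859375, 404.5], [920.0, 404.70001220703125], [919.4000244140625, 780.4000244140625]])
    0.04 751 [0.8309 0.5785 0.0489] [array([837.7, 593.3]), array([162.7, 373.9]), np.float64(0.0)]
```

```bash
cat > d.py <<'E'
import sys; from h import *
from scipy.spatial.transform import Rotation as Ro
o=manip.get_obs(); R=Ro.from_euler('xyz',o['orientation'],degrees=True).as_matrix()
x,y,z,yaw=map(float,sys.argv[1:5])
d=R.T@(np.array([x,y,z])/1000-o['tool_pos'])/.03
print('rows',d.round(2),'spin',round((o['orientation'][2]-yaw+180)%360-180,2),'| t',round(o['t'],2),'pos',(o['tool_pos']*1000).round(1),'rpy',o['orientation'].round(1),'F',o['force'].round(1),'J',o['joint_positions'].round(0),'gw',round(o['grip_width'],4),'ff',round(o['finger_force'],1))
E
python3 d.py 566 -338 260 169.3
A='[[-0.7,-0.8,-0.05,0],[-1.4,-1.7,-0.1,0],[-2,-2.5,-0.2,0],[-2.7,-3.4,-0.25,0],[-3.4,-4.2,-0.3,0],[-4.1,-5,-0.4,0],[-4.8,-5.9,-0.4,0],[-5.4,-6.7,-0.4,0]]'; true
python3 -m crank '[[-0.7,-0.8,-0.05,0],[-1.4,-1.7,-0.1,0],[-2,-2.5,-0.2,0],[-2.7,-3.4,-0.25,0],[-3.4,-4.2,-0.3,0],[-4.1,-5,-0.4,0],[-4.8,-5.9,-0.4,0],[-5.4,-6.7,-0.4,0]]' 1 30
python3 d.py 566 -338 260 169.3
```

```text
rows [-21.71 -26.75  -1.53] spin -11.18 | t 0.1 pos [260.7 649.3 213.4] rpy [-179.9   -0.   158.1] F [-0.2  0.3 -0.2] J [66. 22. 99.  0. 59. -2.] gw 0.0914 ff 0.0
t: 0.77
tool_pos: [0.3364, 0.4009, 0.2258]
orientation: [-180.0, -0.0, 158.1]
force: [0.9, 0.1, 0.4]
grip_width: 0.0914
finger_force: 0.0
rows [-16.28 -20.    -1.13] spin -11.17 | t 0.77 pos [336.4 400.9 225.8] rpy [-180.    -0.   158.1] F [0.9 0.1 0.4] J [ 47.   5. 119.  -0.  56. -21.] gw 0.0914 ff 0.0
```

```bash

python3 -m crank '[[-0.7,-0.8,-0.05,0],[-1.4,-1.7,-0.1,0],[-2,-2.5,-0.2,0],[-2.7,-3.4,-0.25,0],[-3.4,-4.2,-0.3,0],[-4.1,-5,-0.4,0],[-4.8,-5.9,-0.4,0],[-5.4,-6.7,-0.4,0]]' | head -2
python3 -m crank '[[-0.7,-0.8,-0.05,0],[-1.4,-1.7,-0.1,0],[-2,-2.5,-0.2,0],[-2.7,-3.4,-0.25,0],[-3.4,-4.2,-0.3,0],[-4.1,-5,-0.4,0],[-4.8,-5.9,-0.4,0],[-5.4,-6.7,-0.4,0]]' |head -2
python3 -m crank '[[-0.7,-0.8,-0.05,-2],[-1.4,-1.7,-0.1,-4],[-2,-2.5,-0.2,-6],[-2.7,-3.4,-0.25,-8],[-3.4,-4.2,-0.3,-10],[-4.1,-5,-0.3,-11.2],[-4.8,-5.9,-0.3,-11.2],[-5.4,-6.6,-0.3,-11.2]]' |head -2
python3 d.py 566 -338 260 169.3
python3 - <<'E'
from h import *
s=snap('wrist','w1.png'); np.save('w1.npy',cloud(s)); print(s['fov_y'],s['cx'],s['cy'],s['cam_to_world'].round(3).tolist())
import pickle; pickle.dump(s,open('w1.pkl','wb'))
E
```

```text
t: 1.43
tool_pos: [0.4119, 0.1541, 0.238]
t: 2.1
tool_pos: [0.4874, -0.093, 0.25]
t: 2.77
tool_pos: [0.5638, -0.3373, 0.2586]
rows [-0.08 -0.01 -0.05] spin 0.01 | t 2.77 pos [ 563.8 -337.3  258.6] rpy [-180.    -0.   169.3] F [0.4 0.2 0.7] J [ -33.   15.  103.   -0.   62. -112.] gw 0.0911 ff 0.0
65.70646984690485 251.17967662780785 194.72512276912113 [[0.187, -0.954, -0.235, 0.499], [0.982, 0.182, 0.044, -0.325], [0.001, -0.24, 0.971, 0.428], [0.0, 0.0, 0.0, 1.0]]
```

View pics/w1.png

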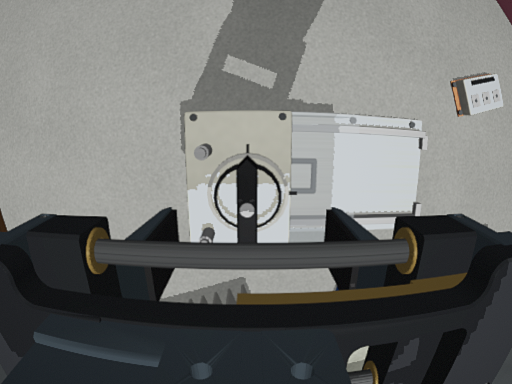

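The wrist view shows the black wing at column 247, from row 155 to 235, with its nose pointing up (rig −y), and the disc ring around (247,194). I'll measure the wing with the fisheye depth.

```bash
cat >> h.py <<'E'
def fcloud(s):
    h,w=s['z_map'].shape; f=h/2/np.tan(np.radians(s['fov_y']/2))
    v,u=np.mgrid[:h,:w]; a=u-s['cx']; b=v-s['cy']; r=np.hypot(a,b)+1e-9; th=r/f; t=np.tan(np.minimum(th,1.4)); z=s['z_map']
    P=np.stack([a/r*t*z,-b/r*t*z,-z],-1); M=s['cam_to_world']; return P@M[:3,:3].T+M[:3,3]
E
python3 - <<'E'
from h import *
import pickle
s=pickle.load(open('w1.pkl','rb')); P=fcloud(s); Z=P[...,2]
roi=np.zeros(Z.shape,bool); roi[100:260,170:430]=1
def rp(n,m):
    q=P[m&roi]; r=cv2.minAreaRect((q[:,:2]*1000).astype(np.float32)); print(n,len(q),q.mean(0).round(4),np.round(r[0],1),np.round(r[1],1),round(r[2],1))
dx=np.hypot(P[...,0]-.565,P[...,1]+.338)
rp('wing',(Z>.18)&(Z<.2)&(dx<.06))
rp('disc',(abs(Z-.149)<.004)&(dx<.06))
rp('bridge',(abs(Z-.128)<.004))
rp('base',(abs(Z-.012)<.005))
print(np.percentile(Z[roi&(dx<.05)],[5,50,95]))
for (u,v) in((247,160),(247,225),(413,124),(421,146)): print(u,v,P[v,u].round(4))
E
```

```text
wing 1676 [ 0.5632 -0.3412  0.1879] [ 563.  -341.4] [17.7 73.5] 79.4
disc 528 [ 0.5632 -0.3418  0.1467] [ 559.  -341.5] [66.6 84.6] 86.5
bridge 10174 [ 0.5429 -0.3486  0.127 ] [ 553.4 -347.3] [115.9 141.4] 78.9
base 5661 [ 0.6007 -0.1325  0.0113] [ 608.7 -129.9] [112.9 177.2] 79.7
[0.12615374 0.18727481 0.35377106]
247 160 [ 0.5276 -0.3342  0.1878]
247 225 [ 0.5828 -0.3449  0.1868]
413 124 [ 0.5358 -0.0803  0.0146]
421 146 [ 0.5705 -0.0734  0.021 ]
```

```bash
python3 d.py 565 -341.5 157 169.4
python3 -m crank '[[-0.08,-0.15,0.5,0],[-0.08,-0.15,1,0],[-0.08,-0.15,1.5,0],[-0.08,-0.15,2,0],[-0.08,-0.15,2.5,0],[-0.08,-0.15,2.9,0],[-0.08,-0.15,3.2,0],[-0.08,-0.15,3.37,0]]'
python3 -m crank '[[0,0,0,0],[0,0,0,0],[0,0,0,0],[0,0,0,0],[0,0,0,0],[0,0,0,0],[0,0,0,0],[0,0,0,0]]' 0 40
python3 d.py 565 -341.5 157 169.4
```

```text
rows [-0.   -0.03  3.39] spin -0.16 | t 2.82 pos [ 565.  -340.6  258.7] rpy [-1.799e+02  1.000e-01  1.692e+02] F [-3.7 -1.1  0.9] J [ -33.   15.  103.   -0.   62. -112.] gw 0.0912 ff 0.0
t: 3.48
tool_pos: [0.5649, -0.3395, 0.1562]
orientation: [180.0, -0.1, 169.3]
force: [1.1, 0.2, 0.4]
grip_width: 0.0912
finger_force: 0.0
t: 4.15
tool_pos: [0.5653, -0.34, 0.158]
orientation: [-180.0, 0.0, 169.3]
force: [1.0, 0.2, -0.6]
grip_width: 0.0405
finger_force: 0.0
rows [ 0.   -0.05  0.03] spin -0.07 | t 4.15 pos [ 565.3 -340.   158. ] rpy [-180.     0.   169.3] F [ 1.   0.2 -0.6] J [ -33.   22.  106.   -0.   52. -112.] gw 0.0405 ff 0.0
```

```bash

python3 -m crank '[[0,-0.05,0,0],[0,-0.05,0,0],[0,-0.05,0,0],[0,-0.05,0,0],[0,-0.05,0,0],[0,-0.05,0,0],[0,-0.05,0,0],[0,-0.05,0,0]]' 0 40
python3 -m crank '[[0,0,0,6],[0,0,0,12],[0,0,0,18],[0,0,0,24],[0,0,0,30],[0,0,0,36],[0,0,0,42],[0,0,0,48]]'
python3 d.py 565 -341.5 157 79.4
```

```text
t: 4.82
tool_pos: [0.565, -0.3414, 0.1578]
orientation: [180.0, -0.0, 169.3]
force: [0.6, 2.4, 1.0]
grip_width: 0.0179
finger_force: 40.0
t: 5.48
tool_pos: [0.5662, -0.3397, 0.1579]
orientation: [179.8, -0.1, 121.0]
force: [13.2, 18.4, -0.6]
grip_width: 0.0171
finger_force: 40.0
rows [-0.03 -0.07  0.03] spin 41.61 | t 5.48 pos [ 566.2 -339.7  157.9] rpy [ 1.798e+02 -1.000e-01  1.210e+02] F [13.2 18.4 -0.6] J [-33.  22. 106.   0.  52. -64.] gw 0.0171 ff 40.0
```

```bash

python3 -m crank '[[0.03,0.05,0,6],[0.03,0.05,0,12],[0.03,0.05,0,18],[0.03,0.05,0,24],[0.03,0.05,0,30],[0.03,0.05,0,36],[0.03,0.05,0,41],[0.03,0.05,0,43]]'
python3 -m crank '[[0,0,0,0],[0,0,0,0],[0,0,0,0],[0,0,0,0],[0,0,0,0],[0,0,0,0],[0,0,0,0],[0,0,0,0]]' 0.4
python3 d.py 565 -341.5 220 79.4
```

```text
t: 6.15
tool_pos: [0.5682, -0.3392, 0.1579]
orientation: [179.7, -0.1, 78.1]
force: [21.2, 8.5, -9.1]
grip_width: 0.018
finger_force: 40.3
t: 6.82
tool_pos: [0.5657, -0.34, 0.1578]
orientation: [-180.0, 0.0, 78.3]
force: [0.4, -0.3, -0.1]
grip_width: 0.0364
finger_force: 0.0
rows [-0.05 -0.01 -2.07] spin -1.08 | t 6.82 pos [ 565.7 -340.   157.8] rpy [-180.     0.    78.3] F [ 0.4 -0.3 -0.1] J [-33.  22. 106.  -0.  52. -21.] gw 0.0364 ff 0.0
```

```bash

python3 -m crank '[[0,0,-0.7,0],[0,0,-1.5,0],[0,0,-2.3,0],[1,0,-2.8,-2],[2,0,-2.8,-7],[3.1,0,-2.8,-14],[4.3,0,-2.8,-21],[5.5,0,-2.8,-28]]' 1
python3 d.py 513 435.4 200 -156.3
python3 - <<'E'
from h import *
import pickle
s=snap('top','t2.png'); pickle.dump(s,open('t2.pkl','wb')); P=cloud(s); Z=P[...,2]
m=(Z>.17)&(Z<.2)&(np.hypot(P[...,0]-.565,P[...,1]+.341)<.055)
q=P[m]; print(len(q),q.mean(0).round(4),cv2.minAreaRect((q[:,:2]*1000).astype(np.float32)))
cv2.imwrite('pics/t2c.png',cv2.resize(s['img'][150:260,170:440],None,fx=2.9,fy=2.9))
E
```

```text
t: 7.48
tool_pos: [0.5992, -0.177, 0.2421]
orientation: [180.0, 0.0, 106.6]
force: [0.4, -0.5, -0.3]
grip_width: 0.0868
finger_force: 0.0
rows [20.38  3.09  1.4 ] spin -97.07 | t 7.48 pos [ 599.2 -177.   242.1] rpy [180.    0.  106.6] F [ 0.4 -0.5 -0.3] J [-19.  13. 107.  -0.  59. -35.] gw 0.0868 ff 0.0
46 [ 0.5634 -0.3607  0.1873] ((564.3421020507812, -359.57550048828125), (33.07081985473633, 19.9289608001709), 79.07474517822266)
```

View pics/t2c.png

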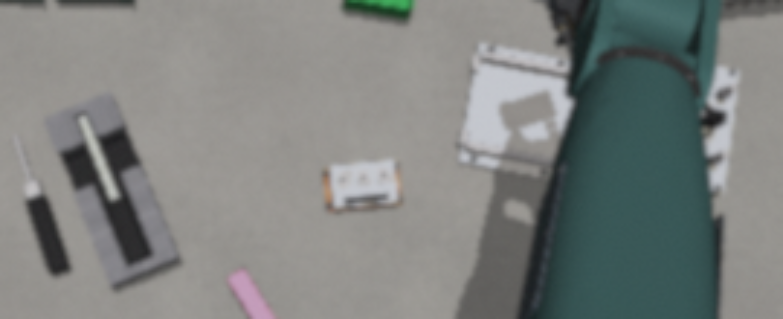

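The crop confirms the nest: trough dark across it at crop (95,160), handle low at (130,235), tip up at (85,120). The visible end of the wing now lies along rig x. Moving on to the nest.

```bash

python3 -m crank '[[1.3,0.2,0,-6],[2.6,0.4,0,-12],[3.9,0.6,0,-18],[5.2,0.8,0,-24],[6.5,1,0,-30],[7.8,1.2,0,-36],[9.1,1.4,0,-42],[10.2,1.55,0,-48]]' 1|head -2
python3 d.py 513 435.4 200 -156.3
python3 - <<'E'
from h import *
import pickle
s=snap('top'); P=cloud(s); Z=P[...,2]
m=(Z>.17)&(Z<.2)&(np.hypot(P[...,0]-.565,P[...,1]+.341)<.055)
q=P[m]; print(len(q),q.mean(0).round(4),cv2.minAreaRect((q[:,:2]*1000).astype(np.float32)))
E
```

```text
t: 8.2
tool_pos: [0.5572, 0.1306, 0.2421]
rows [5.68 8.55 1.4 ] spin -49.06 | t 8.2 pos [557.2 130.6 242.1] rpy [180.    0.  154.6] F [ 0.7 -0.4 -0.7] J [ 11.   8. 113.   0.  58. -54.] gw 0.0911 ff 0.0
120 [ 0.567  -0.339   0.1865] ((569.2293701171875, -338.9781188964844), (74.57058715820312, 20.821582794189453), 80.04996490478516)
```

```bash

python3 -m crank '[[0.75,1.1,0.1,-6],[1.5,2.2,0.2,-12],[2.2,3.3,0.4,-18],[2.9,4.4,0.6,-25],[3.6,5.5,0.8,-31],[4.3,6.6,1,-37],[5,7.6,1.2,-43],[5.68,8.55,1.4,-49]]' 1|head -2
python3 - <<'E'
from h import *
import pickle
s=snap('wrist','w2.png'); pickle.dump(s,open('w2.pkl','wb')); P=fcloud(s); Z=P[...,2]
r=np.hypot(P[...,0]-.484,P[...,1]-.4225)
q=P[(abs(Z-.05)<.006)&(r<.14)]; print(len(q),cv2.minAreaRect((q[:,:2]*1000).astype(np.float32)))
E
python3 d.py 513 435.4 25 -156.3
```

```text
t: 8.92
tool_pos: [0.5149, 0.4354, 0.1996]
12598 ((474.1103820800781, 418.3125), (229.5190887451172, 100.6810302734375), 23.47386360168457)
rows [ 0.08 -0.13  5.78] spin 0.48 | t 8.97 pos [513.6 439.6 198.5] rpy [ 179.9   -0.  -155.8] F [-5.6  1.3 -1.5] J [ 39.  21. 103.   0.  57. -76.] gw 0.0916 ff 0.0
```

View pics/w2.png

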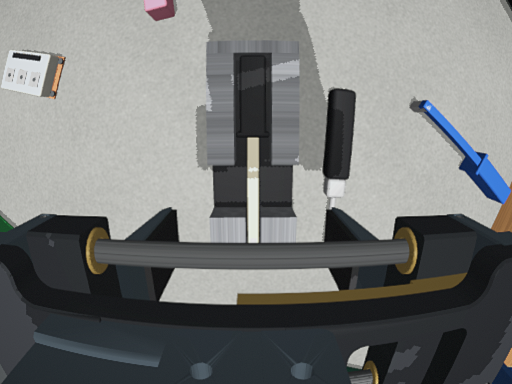

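The wrist view shows the handle at (253,95), the cream bar running down column ~252, the dark trough over rows 166–207, and the driver to the right at (340,140). I'll measure the bar line and the trough edges.

```bash
python3 - <<'E'
from h import *
import pickle
s=pickle.load(open('w2.pkl','rb')); P=fcloud(s); Z=P[...,2]; a=np.radians(23.6); ux=np.array([np.cos(a),np.sin(a)]); uy=np.array([-ux[1],ux[0]])
D=P[...,:2]-[.4838,.4225]; X=D@ux*1000; Y=D@uy*1000
for r in (145,155,170,180,190,200):
    g=s['img'][r].max(1); print(r,[(c,int(g[c])) for c in (235,244,248,252,256,262)][:0], end=' ')
    b=[c for c in range(225,280) if g[c]>150 and s['img'][r,c].std()>6 and .03<Z[r,c]<.06]
    print(len(b),'X %.1f Ymin %.1f Ymax %.1f Z %.1f'%(X[r,b].mean(),Y[r,b].min(),Y[r,b].max(),1000*Z[r,b].mean()) if b else '')
for c in (222,282):
    print(c,[(r,round(X[r,c]),round(Y[r,c]),round(Z[r,c]*1000)) for r in range(155,225,4)])
r=100; print([(c,round(Y[r,c],1),round(Z[r,c]*1000)) for c in range(228,280,3)])
E
```

```text
145 [] 11 X -8.8 Ymin -4.7 Ymax 6.1 Z 46.7
155 [] 11 X 2.1 Ymin -4.7 Ymax 6.2 Z 46.6
170 [] 3 X 18.6 Ymin -4.8 Ymax 6.2 Z 47.0
180 [] 2 X 29.8 Ymin -4.8 Ymax 6.3 Z 47.3
190 [] 2 X 41.2 Ymin -4.9 Ymax 6.3 Z 46.9
200 [] 2 X 52.8 Ymin -4.9 Ymax 6.4 Z 46.4
222 [(155, 2, -33, 50), (159, 6, -33, 50), (163, 11, -33, 48), (167, 21, -37, 6), (171, 26, -37, 8), (175, 31, -38, 6), (179, 36, -38, 6), (183, 42, -38, 6), (187, 46, -38, 8), (191, 52, -38, 5), (195, 57, -38, 6), (199, 62, -38, 7), (203, 67, -38, 7), (207, 72, -38, 9), (211, 72, -37, 26), (215, 72, -35, 41), (219, 74, -35, 49), (223, 80, -35, 49)]
282 [(155, 2, 32, 50), (159, 6, 32, 48), (163, 11, 32, 48), (167, 21, 37, 6), (171, 26, 37, 7), (175, 31, 37, 7), (179, 37, 37, 6), (183, 41, 37, 7), (187, 46, 37, 7), (191, 52, 37, 7), (195, 57, 38, 7), (199, 62, 38, 8), (203, 67, 38, 9), (207, 72, 38, 10), (211, 72, 36, 27), (215, 72, 34, 43), (219, 75, 34, 48), (223, 79, 34, 50)]
[(228, np.float64(-25.9), 48), (231, np.float64(-22.7), 49), (234, np.float64(-20.7), 27), (237, np.float64(-18.2), 7), (240, np.float64(-13.0), 50), (243, np.float64(-9.8), 52), (246, np.float64(-6.7), 51), (249, np.float64(-3.5), 50), (252, np.float64(-0.3), 50), (255, np.float64(2.8), 52), (258, np.float64(6.0), 52), (261, np.float64(9.2), 49), (264, np.float64(12.4), 51), (267, np.float64(17.8), 8), (270, np.float64(20.7), 20), (273, np.float64(22.0), 50), (276, np.float64(25.3), 48), (279, np.float64(28.4), 49)]
```

```bash
python3 d.py 514.7 436.7 22 -156.4
python3 -m crank '[[0,0,0.7,0.2],[0,0,1.5,0.2],[0,0,2.3,0.2],[0,0,3.1,0.2],[0,0,3.9,0.2],[0,0,4.5,0.2],[0,0,5,0.2],[0,0,5.3,0.2]]' 0.6
python3 d.py 514.7 436.7 22 -156.4
```

```text
rows [ 0.01 -0.11  5.88] spin 0.58 | t 8.97 pos [513.6 439.6 198.5] rpy [ 179.9   -0.  -155.8] F [-5.6  1.3 -1.5] J [ 39.  21. 103.   0.  57. -76.] gw 0.0916 ff 0.0
t: 9.63
tool_pos: [0.5149, 0.4328, 0.0391]
orientation: [-180.0, -0.1, -156.9]
force: [-0.0, 0.2, 0.3]
grip_width: 0.0545
finger_force: 0.0
rows [-0.05  0.12  0.57] spin -0.5 | t 9.63 pos [514.9 432.8  39.1] rpy [-1.800e+02 -1.000e-01 -1.569e+02] F [-0.   0.2  0.3] J [ 38.  33. 105.  -0.  42. -75.] gw 0.0545 ff 0.0
```

```bash

python3 -m crank '[[0,0.05,0.1,-0.3],[0,0.05,0.2,-0.3],[0,0.05,0.3,-0.3],[0,0.05,0.4,-0.3],[0,0.05,0.5,-0.3],[0,0.05,0.57,-0.3],[0,0.05,0.57,-0.3],[0,0.05,0.57,-0.3]]' 0.5 | head -2
python3 d.py 514.7 436.7 22 -156.4
```

```text
t: 10.3
tool_pos: [0.5148, 0.4348, 0.0238]
rows [-0.02  0.06  0.06] spin -0.17 | t 10.3 pos [514.8 434.8  23.8] rpy [-180.     0.  -156.6] F [0.1 0.  0.1] J [ 38.  34. 105.  -0.  41. -75.] gw 0.0456 ff 0.0
```

Now I'll close on the bar, centring as the fingers come in, and then lift.

```bash

python3 -m crank '[[0,0.06,0.05,-0.2],[0,0.06,0.05,-0.2],[0,0.06,0.05,-0.2],[0,0.06,0.05,-0.2],[0,0.06,0.05,-0.2],[0,0.06,0.05,-0.2],[0,0.06,0.05,-0.2],[0,0.06,0.05,-0.2]]' 0 40
python3 -m crank '[[0,0,0,0],[0,0,-0.2,0],[0,0,-0.4,0],[0,0,-0.7,0],[0,0,-1.1,0],[0,0,-1.6,0],[0,0,-2.1,0],[0,0,-2.6,0]]' 0 
python3 d.py 514.7 436.7 22 -156.4
```

```text
t: 10.97
tool_pos: [0.5141, 0.4364, 0.0223]
orientation: [180.0, 0.0, -156.4]
force: [0.3, 0.1, -0.4]
grip_width: 0.0114
finger_force: 40.0
t: 11.63
tool_pos: [0.5143, 0.4366, 0.1024]
orientation: [180.0, 0.1, -156.4]
force: [0.4, 0.8, -1.7]
grip_width: 0.0119
finger_force: 40.0
rows [-0.01 -0.    2.68] spin 0.02 | t 11.63 pos [514.3 436.6 102.4] rpy [ 1.800e+02  1.000e-01 -1.564e+02] F [ 0.4  0.8 -1.7] J [ 38.  27. 105.  -0.  48. -75.] gw 0.0119 ff 40.0
```

```bash
python3 d.py 630 200 80 79.4
python3 -m crank '[[0.1,0,-0.2,6],[0.1,0.8,-0.2,12],[0,1.6,-0.2,18],[0,2.4,-0.2,24],[0,3.2,-0.2,30],[0,4,-0.2,36],[0,4.8,-0.2,42],[0,5.6,-0.2,49]]' | tail -3
python3 d.py 630 200 80 79.4
```

```text
rows [-0.37 -8.77  0.75] spin 124.22 | t 11.63 pos [514.3 436.6 102.4] rpy [ 1.800e+02  1.000e-01 -1.564e+02] F [ 0.4  0.8 -1.7] J [ 38.  27. 105.  -0.  48. -75.] gw 0.0119 ff 40.0
force: [0.3, 0.0, -0.7]
grip_width: 0.012
finger_force: 40.0
rows [-11.17  -9.12   0.92] spin 74.95 | t 12.3 pos [446.3 591.6 107.8] rpy [180.    0.  154.3] F [ 0.3  0.  -0.7] J [ 51.  32.  96.  -0.  52. -13.] gw 0.012 ff 40.0
```

I got the sign of ty wrong on that move. The height was safe and nothing was touched, so I'll correct it and carry on.

```bash

python3 -m crank '[[-0.7,-0.5,0,5],[-1.4,-1.1,0,10],[-2.1,-1.7,0,15],[-2.8,-2.3,0,20],[-3.5,-2.8,0,25],[-4.2,-3.4,0,30],[-4.9,-4,0,35],[-5.6,-4.6,0,40]]' | tail -3
python3 d.py 630 200 80 79.4
```

```text
force: [0.5, 0.2, -1.2]
grip_width: 0.0117
finger_force: 40.0
rows [-7.09  0.08  0.92] spin 34.98 | t 12.97 pos [540.  392.6 107.7] rpy [179.9  -0.  114.4] F [ 0.5  0.2 -1.2] J [ 34.  26. 105.  -0.  48.  10.] gw 0.0117 ff 40.0
```

```bash

python3 -m crank '[[-0.9,0,0.1,5],[-1.8,0,0.2,10],[-2.8,0,0.4,15],[-3.8,0,0.6,20],[-4.8,0.05,0.8,25],[-5.7,0.1,1,30],[-6.5,0.1,1.1,35],[-7.1,0.1,1.3,35]]' | tail -3
python3 d.py 630 200 16 79.4
```

```text
force: [-0.4, 0.4, -0.2]
grip_width: 0.0114
finger_force: 40.0
rows [-0.   -0.08  1.76] spin -0.15 | t 13.63 pos [632.2 199.6  68.8] rpy [179.9  -0.   79.2] F [-0.4  0.4 -0.2] J [ 16.  29. 106.  -0.  44.  26.] gw 0.0114 ff 40.0
```

```bash

python3 -m crank '[[0,-0.05,0.4,0],[0,-0.05,0.8,0],[0,-0.05,1.1,0],[0,-0.05,1.4,0],[0,-0.05,1.6,0],[0,-0.05,1.7,0],[0,-0.05,1.76,0],[0,-0.05,1.78,0]]' | tail -3
python3 d.py 630 200 16 79.4
python3 -m crank '[[0,0,0,0],[0,0,0,0],[0,0,0,0],[0,0,0,0],[0.2,0,0,0],[0.5,0,0,0],[0.8,0,0,0],[1.07,0,0,0]]' 0.42
python3 -m crank '[[0,0,0,0],[0,0,0,0],[0,0,0,0],[0,0,0,0],[0,0,0,0],[0,0,0,0],[0,0,0,0],[0,0,0,0]]' 0 45
python3 d.py 630 200 16 79.4
python3 - <<'E'
from h import *
s=snap('wrist','w3.png')
E
```

```text
force: [-7.2, -0.5, 12.3]
grip_width: 0.0118
finger_force: 40.0
rows [-0.06  0.03 -0.06] spin 0.26 | t 14.3 pos [629.3 201.9  14.2] rpy [-180.     0.    79.7] F [-7.2 -0.5 12.3] J [ 16.  34. 106.   0.  40.  26.] gw 0.0118 ff 40.0
t: 14.97
tool_pos: [0.6355, 0.2344, 0.0139]
orientation: [180.0, -0.0, 79.6]
force: [0.0, -0.1, 0.4]
grip_width: 0.0384
finger_force: 0.0
t: 15.63
tool_pos: [0.6351, 0.2329, 0.0138]
orientation: [-180.0, 0.0, 79.6]
force: [-0.3, 0.2, -1.1]
grip_width: 0.0114
finger_force: 45.0
rows [-1.11  0.03 -0.07] spin 0.22 | t 15.63 pos [635.1 232.9  13.8] rpy [-180.     0.    79.6] F [-0.3  0.2 -1.1] J [ 18.  35. 105.  -0.  40.  29.] gw 0.0114 ff 45.0
```

View pics/w3.png

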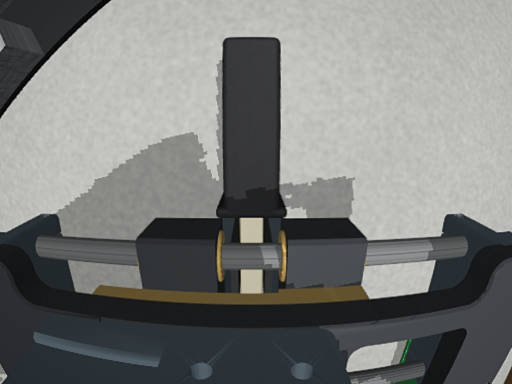

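The bar is gripped just ahead of the handle, which spans (225–280, 38–205) in the picture. I'll measure the hook relative to the TCP.

```bash
python3 - <<'E'
from h import *
o=manip.get_obs(); s=snap('wrist'); P=fcloud(s); T=o['tool_pos']; a=np.radians(o['orientation'][2]+180); ux=np.array([np.cos(a),np.sin(a)]); uy=np.array([-ux[1],ux[0]])
D=(P[...,:2]-T[:2])*1000; X=D@ux; Y=D@uy; Z=P[...,2]*1000
m=(abs(Z-44)<5)&(X<-15)&(X>-130)&(abs(Y)<30)
print('X',np.percentile(X[m],[0.5,2,98,99.5]).round(1),'Y',np.percentile(Y[m],[1,99]).round(1),'Z',np.median(Z[m]))
print(cv2.minAreaRect(P[m][:,:2].astype(np.float32)*1000), o['orientation'],T)
s=snap('top'); P=cloud(s); D=(P[...,:2]-T[:2])*1000; X=D@ux; Y=D@uy; Z=P[...,2]*1000
m=(abs(Z-40)<12)&(X<130)&(X>30)&(abs(Y)<20)
print(m.sum(), 'top bar X',np.percentile(X[m],[1,99]),Y[m].mean())
E
```

```text
X [-108.5 -106.8  -17.3  -15.7] Y [-13.3  14.6] Z 42.88768040804182
((646.5969848632812, 294.04876708984375), (94.25010681152344, 35.148048400878906), 80.04869842529297) [-1.79990315e+02  7.24604179e-03  7.96173314e+01] [0.63508478 0.23293868 0.0137563 ]Traceback (most recent call last):
  File "<stdin>", line 9, in <module>
    return _quantile_unchecked(
        a, q, axis, out, overwrite_input, method, keepdims, weights)
    return _ureduce(a,
                    func=_quantile_ureduce_func,
    ...<5 lines>...
                    overwrite_input=overwrite_input,
                    method=method)
    r = func(a, **kwargs)
    result = _quantile(arr,
                       quantiles=q,
    ...<2 lines>...
                       out=out,
                       weights=wgt)
    slices_having_nans = np.isnan(arr[-1, ...])
                                  ~~~^^^^^^^^^
IndexError: index -1 is out of bounds for axis 0 with size 0
```

```bash
python3 - <<'E'
from h import *
import cv2
a=cv2.imread('pics/w1.png')[100:230,180:330]; b=cv2.imread('pics/top1.png')[160:222,325:430]
a=cv2.resize(a,None,fx=4,fy=4,interpolation=cv2.INTER_CUBIC); cv2.imwrite('pics/c1.png',a)
E
```

```text
(no output)
```

View pics/c1.png

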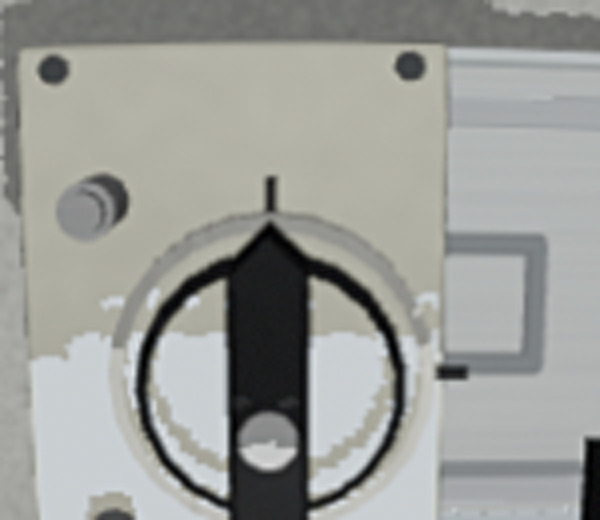

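The crop shows the loop under the guard. Its front bar spans crop x 526–546, its outer sides sit at y 233 and 375, and the inner sides at 252 and 354. I'll cast rays for these at z = 28 mm.

```bash
python3 - <<'E'
from h import *
import pickle
s=pickle.load(open('w1.pkl','rb')); M=s['cam_to_world']; f=192/np.tan(np.radians(s['fov_y']/2))
def ray(u,v,z):
    a,b=u-s['cx'],v-s['cy']; r=np.hypot(a,b); t=r/f; d=M[:3,:3]@np.array([a/r*np.sin(t),-b/r*np.sin(t),-np.cos(t)]); return (M[:3,3]+d*(z-M[2,3])/d[2])[:2]*1000
q={}
for n,c in dict(o1=(546,240),o2=(544,370),i1=(527,252),i2=(525,354)).items():
    q[n]=ray(180+c[0]/4,100+c[1]/4,.028); print(n,q[n].round(1))
print('outer mid',(q['o1']+q['o2'])/2,'inner mid',(q['i1']+q['i2'])/2,'inner width',np.linalg.norm(q['i1']-q['i2']))
print('disc ctr',ray(180+270/4,100+385/4,.149))
k=np.array([567,-340.5]); print('pred',k+94.5*np.array([.187,.982]),k+86.5*np.array([.187,.982]))
E
python3 d.py 640 0 70 79.4
```

```text
o1 [ 564.1 -246. ]
o2 [ 609.5 -253.3]
i1 [ 567.1 -253.3]
i2 [ 602.6 -259.3]
outer mid [ 586.83134395 -249.68549507] inner mid [ 584.82197378 -256.29236922] inner width 35.97896518937105
disc ctr [ 567.09362472 -341.87489436]
pred [ 584.6715 -247.701 ] [ 583.1755 -255.557 ]
rows [-7.61  1.56 -1.87] spin 0.22 | t 15.78 pos [635.1 233.   13.8] rpy [-180.     0.    79.6] F [ 0.   0.2 -2.5] J [ 18.  35. 105.   0.  40.  29.] gw 0.0115 ff 45.0
```

```bash

python3 -m crank '[[0,0,-0.4,0],[0,0,-0.9,0.1],[0,0,-1.5,0.2],[-0.3,0,-1.6,0.4],[-0.8,0,-1.6,0.4],[-1.5,0,-1.6,0.4],[-2.3,0,-1.6,0.4],[-3.1,0,-1.6,0.4]]' | tail -3
python3 d.py 614 -93.5 59 79.2
```

```text
force: [0.4, -0.3, -1.7]
grip_width: 0.0118
finger_force: 45.0
rows [-7.65  1.34  0.08] spin 0.03 | t 16.45 pos [617.3 139.6  61.3] rpy [-180.     0.    79.2] F [ 0.4 -0.3 -1.7] J [ 11.  28. 110.  -0.  42.  21.] gw 0.0118 ff 45.0
```

```bash

python3 -m crank '[[-0.9,0.2,0,0],[-1.9,0.4,0,0],[-2.9,0.6,0,0],[-3.9,0.8,0.05,0],[-4.9,1,0.08,0],[-5.9,1.2,0.08,0],[-6.8,1.34,0.08,0],[-7.6,1.34,0.08,0]]' | tail -3
python3 -m crank '[[0,0,0,0],[0,0,0,0],[0,0,0,0],[0,0,0,0],[0,0,0,0],[0,0,0,0],[0,0,0,0],[0,0,0,0]]' | tail -3
python3 d.py 601 -167.4 59 79.2
python3 - <<'E'
from h import *
s=snap('wrist','w4.png'); import pickle; pickle.dump(s,open('w4.pkl','wb'))
t=snap('top'); pickle.dump(t,open('t4.pkl','wb'))
s2=snap('scene'); pickle.dump(s2,open('s4.pkl','wb')); cv2.imwrite('pics/s4.png',cv2.resize(s2['img'][70:220,120:320],None,fx=4,fy=4,interpolation=cv2.INTER_CUBIC))
E
```

```text
force: [0.6, 0.6, -1.3]
grip_width: 0.0118
finger_force: 45.0
force: [1.3, -0.3, -1.0]
grip_width: 0.012
finger_force: 45.0
rows [-2.64  0.01  0.01] spin 0.06 | t 17.78 pos [615.3 -89.5  59.4] rpy [180.    0.   79.3] F [ 1.3 -0.3 -1. ] J [-10.  27. 111.  -0.  42.   0.] gw 0.012 ff 45.0
```

View pics/s4.png

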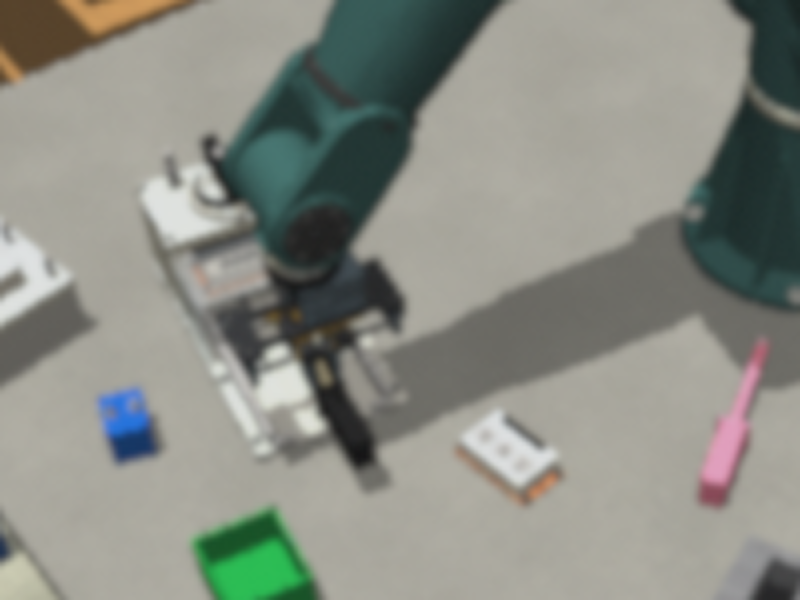

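The scene view shows the hook held level and in line with the rig, with the handle at (345,430) and the tip pointing under the guard. Going in.

```bash

python3 -m crank '[[-0.3,0,0,0],[-0.65,0,0,0],[-1,0,0,0],[-1.4,0,0,0],[-1.8,0,0,0],[-2.2,0,0,0],[-2.45,0,0,0],[-2.64,0,0,0]]' | tail -3
python3 -m crank '[[0,0,0,0],[0,0,0,0],[0,0,0,0],[0,0,0.1,0],[0,0,0.2,0],[0,0,0.3,0],[0,0,0.4,0],[0,0,0.4,0]]' | tail -3
python3 d.py 601 -167.4 33 79.2
python3 - <<'E'
from h import *
s=snap('wrist','w5.png')
E
```

```text
force: [-0.4, -0.2, -2.5]
grip_width: 0.0117
finger_force: 45.0
force: [-0.3, 0.0, -1.9]
grip_width: 0.0116
finger_force: 45.0
rows [0.   0.03 0.45] spin 0.03 | t 19.27 pos [ 600.  -167.4   46.6] rpy [-179.9   -0.    79.2] F [-0.3  0.  -1.9] J [-18.  29. 111.   0.  40.  -7.] gw 0.0116 ff 45.0
```

View pics/w5.png

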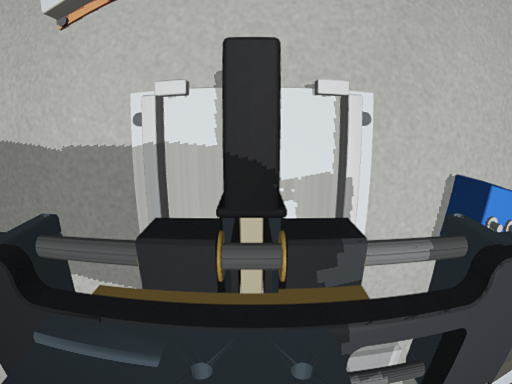

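The view shows the handle at column 252, centred between the rails (inner edges about 162 and 340). Next I'll lower the tip into the loop and pull gently.

```bash

python3 -m crank '[[0,0.02,0.1,0],[0,0.02,0.2,0],[0,0.02,0.3,0],[0,0.02,0.4,0],[0,0.02,0.45,0],[0,0.02,0.45,0],[0,0.02,0.45,0],[0,0.02,0.45,0]]' | tail -3
python3 d.py 601 -167.4 33 79.2
python3 -m crank '[[0.1,0,0,0],[0.2,0,0,0],[0.3,0,0,0],[0.4,0,0,0],[0.5,0,0,0],[0.6,0,0,0],[0.7,0,0,0],[0.8,0,0,0]]' | tail -3
python3 d.py 601 -167.4 33 79.2
```

```text
force: [-0.4, 0.3, -1.4]
grip_width: 0.0116
finger_force: 45.0
rows [ 0.01 -0.01  0.03] spin 0.02 | t 19.98 pos [ 601.1 -167.8   34. ] rpy [180.    0.   79.2] F [-0.4  0.3 -1.4] J [-18.  30. 111.  -0.  39.  -7.] gw 0.0116 ff 45.0
force: [-0.5, -2.8, -1.0]
grip_width: 0.0115
finger_force: 45.0
rows [-0.8  -0.    0.03] spin 0.03 | t 20.65 pos [ 605.6 -143.9   34. ] rpy [180.    0.   79.2] F [-0.5 -2.8 -1. ] J [-16.  30. 111.  -0.  39.  -5.] gw 0.0115 ff 45.0
```

```bash

python3 -m crank '[[0.2,0,0,0],[0.5,0,0,0],[0.8,0,0,0],[1.1,0,0,0],[1.4,0,0,0],[1.7,0,0,0],[2,0,0,0],[2.3,0,0,0]]' | tail -3
python3 d.py 637.4 23.5 33 79.2
python3 -m crank '[[0.3,0,0,0],[0.6,0,0,0],[0.9,0,0,0],[1.2,0,0,0],[1.5,0,0,0],[1.8,0,0,0],[2.1,0,0,0],[2.3,0,0,0]]' | tail -3
python3 d.py 637.4 23.5 33 79.2
python3 -m crank '[[0.2,0,0,0],[0.4,0,0,0],[0.6,0,0,0],[0.75,0,0,0],[0.9,0,0,0],[1,0,0,0],[1.1,0,0,0],[1.15,0,0,0]]' | tail -3
python3 d.py 637.4 23.5 33 79.2
python3 - <<'E'
from h import *
import pickle
t=snap('top'); s=snap('wrist')
for n,s,P in(('top',t,cloud(t)),('wrist',s,fcloud(s))):
    D=P[...,:2]*1000-[567,-340.5]; X=-(D@[.187,.982]); Y=D@[.982,-.187]; Z=P[...,2]*1000
    m=(abs(Z-53)<5)&(abs(Y)<60)&(X<-60)&(X>-300); print(n,m.sum(),'module X',np.percentile(X[m],[1,99]) if m.sum() else '')
    m=(abs(Z-22)<4)&(abs(Y)<58)&(abs(Y)>18)&(X<-60)&(X>-300); print(n,m.sum(),'tray X',np.percentile(X[m],[1,99]) if m.sum() else '')
E
```

```text
force: [-1.2, -4.4, -0.6]
grip_width: 0.0117
finger_force: 45.0
rows [3.36 0.   0.03] spin 0.03 | t 21.32 pos [618.6 -75.4  33.9] rpy [-180.     0.    79.2] F [-1.2 -4.4 -0.6] J [ -9.  30. 111.  -0.  39.   2.] gw 0.0117 ff 45.0
force: [-1.1, -3.6, -1.2]
grip_width: 0.0117
finger_force: 45.0
rows [ 1.05 -0.    0.03] spin 0.04 | t 21.98 pos [631.5  -7.5  33.9] rpy [-180.    -0.    79.2] F [-1.1 -3.6 -1.2] J [ -3.  30. 110.   0.  40.   8.] gw 0.0117 ff 45.0
force: [-0.8, -3.8, -1.4]
grip_width: 0.0115
finger_force: 45.0
rows [-0.07 -0.    0.03] spin 0.03 | t 22.65 pos [637.8  25.5  33.9] rpy [-180.     0.    79.2] F [-0.8 -3.8 -1.4] J [  0.  31. 109.  -0.  40.  11.] gw 0.0115 ff 45.0
top 147 module X [-221.22950118 -163.91024469]
top 77 tray X [-234.22058945 -108.46200097]
wrist 0 module X 
wrist 0 tray X
```

The tray has travelled about 192 mm, so its rear edge is about 11 mm clear of the guard. Now I'll ease forward, lift the hook out and take it back to the bench.

```bash

python3 -m crank '[[-0.1,0,0,0],[-0.2,0,0,0],[-0.2,0,-0.2,0],[-0.2,0,-0.5,0],[-0.2,0,-0.8,0],[-0.2,0,-1.2,0],[-0.2,0,-1.6,0],[-0.2,0,-2,0]]' | tail -3
python3 d.py 645 230 15 79.2
python3 -m crank '[[0.3,0,0,0],[0.8,0,0,0],[1.5,0,0,0],[2.3,0,0,0],[3.1,0,0,0],[4,0,0,0],[4.9,0,0,0],[5.7,0,0,0]]' | tail -3
python3 -m crank '[[0.4,0,0.4,0],[0.8,0,0.9,0],[1.1,0,1.4,0],[1.2,0,1.9,0],[1.2,0,2.2,0],[1.2,0,2.4,0],[1.2,0,2.5,0],[1.2,0,2.5,0]]' | tail -3
python3 d.py 645 230 14 79.2
```

```text
force: [-0.5, 0.8, -1.3]
grip_width: 0.0116
finger_force: 45.0
rows [ 6.95 -1.05  2.69] spin 0.03 | t 23.42 pos [636.9  19.4  95.7] rpy [180.   -0.   79.2] F [-0.5  0.8 -1.3] J [ -0.  25. 109.   0.  46.  10.] gw 0.0116 ff 45.0
force: [0.0, 0.2, -0.3]
grip_width: 0.0116
finger_force: 45.0
force: [-0.2, 0.0, -1.0]
grip_width: 0.0117
finger_force: 45.0
rows [ 0.07 -1.03  0.14] spin -0.01 | t 24.75 pos [675.1 222.1  18.3] rpy [-180.     0.    79.2] F [-0.2  0.  -1. ] J [ 16.  37. 100.  -0.  43.  27.] gw 0.0117 ff 45.0
```

```bash

python3 -m crank '[[0,0,0.03,0],[0,0,0.06,0],[0,0,0.09,0],[0,0,0.11,0],[0,0,0.13,0],[0,0,0.14,0],[0,0,0.14,0],[0,0,0.14,0]]' | tail -3
python3 -m crank '[[0,0,0,0],[0,0,0,0],[0,0,0,0],[0,0,0,0],[0,0,0,0],[0,0,0,0],[0,0,0,0],[0,0,0,0]]' 0.45
python3 -m crank '[[0,0,-0.3,0],[0,0,-0.8,0],[0,0,-1.5,0],[0,0,-2.4,0],[0,0,-3.3,0],[0,0,-4.2,0],[0,0,-5.1,0],[0,0,-6,0]]' | tail -3
python3 -m crank '[[0.5,-0.2,0,0],[1.2,-0.5,0,0],[2,-0.9,0,0],[2.9,-1.3,0,0],[3.8,-1.7,0,0],[4.7,-2.1,0,0],[5.6,-2.5,0,0],[6.5,-2.9,0,0]]' | tail -3
python3 -m crank '[[0.7,-0.3,0,0],[1.4,-0.6,0,0],[2.1,-0.9,0,0],[2.8,-1.2,0,0],[3.5,-1.5,0,0],[4.2,-1.8,0,0],[4.2,-1.8,0,0],[4.2,-1.8,0,0]]' | tail -3
python3 - <<'E'
from h import *
import pickle
t=snap('top','t6.png'); s=snap('scene'); cv2.imwrite('pics/t6c.png',cv2.resize(t['img'][120:245,170:440],None,fx=2.9,fy=2.9,interpolation=cv2.INTER_CUBIC))
P=cloud(t)
D=P[...,:2]*1000-[567,-340.5]; X=-(D@[.187,.982]); Y=D@[.982,-.187]; Z=P[...,2]*1000
m=(abs(Z-53)<6)&(abs(Y)<60)&(X<-60)&(X>-300); print('module X',np.percentile(X[m],[1,99]))
m=(Z>170)&(Z<200)&(np.hypot(X,Y)<55); print('wing',m.sum(),cv2.minAreaRect(P[m][:,:2].astype(np.float32)*1000))
print(manip.get_obs()['t'])
E
```

```text
force: [0.4, 0.9, -1.8]
grip_width: 0.0116
finger_force: 45.0
t: 26.08
tool_pos: [0.6753, 0.2227, 0.0147]
orientation: [-180.0, 0.0, 79.2]
force: [0.4, 0.4, -0.2]
grip_width: 0.041
finger_force: 0.0
force: [-0.2, 0.9, 0.1]
grip_width: 0.0412
finger_force: 0.0
force: [0.6, 0.2, 0.6]
grip_width: 0.0413
finger_force: 0.0
force: [-0.4, -0.7, -0.3]
grip_width: 0.041
finger_force: 0.0
module X [-222.24516109 -163.66641555]
wing 115 ((568.4141845703125, -339.35272216796875), (76.89718627929688, 20.560895919799805), 81.15396118164062)
28.1833
```

View pics/t6c.png

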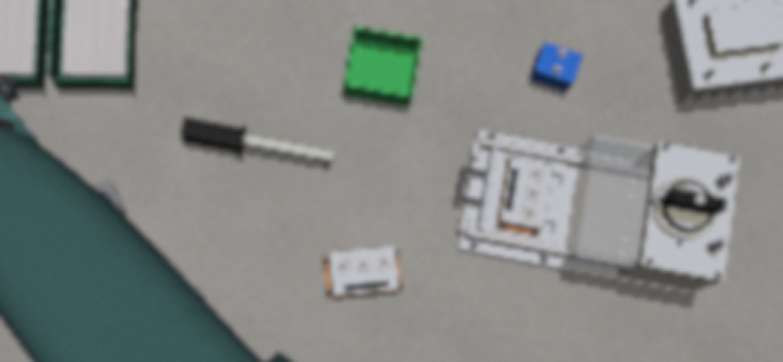

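The view shows the hook on the bench at crop (255,140), away from everything. The tray is out with its module at (530,195), the loop at (465,188), and the wing along rig x. One check remains: the tray's rear-edge margin.

```bash
python3 - <<'E'
from h import *
t=snap('top'); P=cloud(t)
D=P[...,:2]*1000-[567,-340.5]; X=-(D@[.187,.982]); Y=D@[.982,-.187]; Z=P[...,2]*1000
for lo,hi in((-55,-20),(-20,20),(20,55)):
    m=(Y>lo)&(Y<hi)
    print(lo,[(x,int(np.median(Z[m&(abs(X-x)<2.5)]).round())) for x in range(-260,-100,5) if (m&(abs(X-x)<2.5)).any()])
E
```

```text
-55 [(-260, 11), (-255, 12), (-250, 12), (-245, 33), (-240, 30), (-235, 21), (-230, 24), (-225, 23), (-220, 37), (-215, 51), (-210, 50), (-205, 49), (-200, 49), (-195, 50), (-190, 51), (-185, 47), (-180, 49), (-175, 50), (-170, 46), (-165, 49), (-160, 26), (-155, 19), (-150, 18), (-145, 19), (-140, 22), (-135, 11), (-130, 12), (-125, 16), (-120, 13), (-115, 102), (-110, 18), (-105, 100)]
-20 [(-260, 12), (-255, 13), (-250, 14), (-245, 35), (-240, 27), (-235, 24), (-230, 19), (-225, 22), (-220, 50), (-215, 57), (-210, 54), (-205, 52), (-200, 53), (-195, 50), (-190, 54), (-185, 52), (-180, 52), (-175, 51), (-170, 52), (-165, 50), (-155, 21), (-150, 24), (-145, 23), (-140, 23), (-135, 11), (-130, 11), (-125, 15), (-120, 19), (-115, 97), (-110, 101), (-105, 102)]
20 [(-260, 12), (-255, 13), (-250, 13), (-245, 34), (-240, 32), (-235, 25), (-230, 20), (-225, 23), (-220, 44), (-215, 53), (-210, 56), (-205, 51), (-200, 51), (-195, 50), (-190, 52), (-185, 50), (-180, 55), (-175, 53), (-170, 52), (-165, 51), (-160, 25), (-155, 20), (-150, 16), (-145, 22), (-140, 20), (-135, 15), (-130, 10), (-125, 14), (-120, 101), (-115, 19), (-110, 58), (-105, 104)]
```

The tray plate ends at about rig x −137 and the guard starts at −126, so it is clear by about 11 mm. Handing in.

```bash
python3 -c "
from plant import close_job
print(close_job())"
```

```text
the job is handed in; nothing more can be done
None
```

The job is handed in at about 28 s of the 67 s allowed: the knob is in its released position, the tray was drawn out with the hook to about 11 mm clear of the guard, the hook lies free on the bench, and I did not touch the capacitor, spare module, bin or screwdriver.

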